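# Tidy the jeweller's bench into its trays

## Task

Clear up the jeweller's bench: put both steel punches into the long narrow tray, both brass rings into the round dish and the square steel block into the square tray. Each piece must end up lying flat on the bottom of its tray or dish, nothing leaning on a rim or on another piece. Leave the jar and the roll of tape where they stand.

Things in the scene. Friction and masses are not known exactly. Their poses are not given: they have to be found in the camera images.
- dome_punch_c (a point): The longer steel punch with a rounded ball-like end, lying on the bench: 90 mm long in all, a square shank 20 x 20 mm over the first 62 mm (from the -x end) and then a round, slimmer nose to the +x end. The point is the middle of its length, half-way up (10 mm above its underside); x along its length, z up. About 0.22 kg.
- flat_punch_c (a point): The shorter steel punch with a plain tapered flat end, lying on the bench: 70 mm long in all, a square shank 20 x 20 mm over the first 52 mm (from the -x end) and then a round taper to the +x end. The point is the middle of its length, half-way up (10 mm above its underside); x along its length, z up. About 0.18 kg.
- big_ring_c (a point): The larger brass ring, lying flat: outer diameter 40 mm, hole 28 mm, 14 mm high. The point is its centre, half-way up (7 mm above its underside); z up along its axis. About 75 g.
- small_ring_c (a point): The smaller brass ring, lying flat: outer diameter 30 mm, hole 20 mm, 14 mm high. The point is its centre, half-way up (7 mm above its underside); z up along its axis. About 45 g.
- block_c (a point): A square solid steel bench block, 50 x 50 mm and 20 mm high, lying flat. The point is its centre, half-way up (10 mm above its underside); x and y square to its sides, z up. About 0.39 kg.
- long_tray: The long narrow light wooden tray for punches, fixed to the bench, open on top: inside 210 x 50 mm, walls 4 mm thick, floor 4 mm thick, rim 12 mm above the bench. It takes the two punches end to end along its length. Its place differs each time. Origin: middle of its underside; x along its length, y across, z up.
- dish: The round white shallow dish for rings, fixed to the bench, open on top: flat inner floor 120 mm across, wall 4 mm thick and leaning slightly outwards to 138 mm over the rim, floor 4 mm thick, rim 12 mm above the bench. Its place differs each time. Origin: middle of its underside; z up.
- square_tray: The square black tray for the block, fixed to the bench, open on top: inside 76 x 76 mm, walls 4 mm thick, floor 4 mm thick, rim 12 mm above the bench. Its place differs each time. Origin: middle of its underside; x and y square to its sides, z up.
- jar: Bystander, to be left alone: a loose amber glass jar with black cap, 66 mm in diameter and 70 mm high, standing at one side of the work. Origin: middle of its underside.
- tape: Bystander, to be left alone: a loose blue roll of tape lying flat at one side of the work, 104 mm outer diameter, 25 mm high. Origin: middle of its underside.
There are look-alikes about, which are no part of the job. Leave any orange or pink look-alike of the part that bears flat_punch_c alone.

How it is judged:
By the outcome, as a careful person would: the job done as asked, in the order asked, and still so for the second after the job is handed in, with the robot touching nothing.
It also fails if it takes over 128 s, if anything falls off the work surface, if the arm or the gripper's body presses on something with over 40 N, if the wrist force passes 120 N, or if a joint passes its speed limit or range.

## Robot

A 7-joint arm with a two-finger parallel gripper is mounted at the origin on the work surface. World frame = base frame: x ahead of the robot, y to its left, z up, the work surface at z = 0. Lengths are in m, angles in degrees, forces in N, time in s.
With the tool pointing down it reaches from about 0.4 to 0.9 m from the base axis. Payload 5.5 kg.
Tool frame: the origin (TCP) lies midway between the tips of the shut fingers; the grasp point (between the pads) lies 19 mm behind it; z points along the fingers, y is the line along which they close (so a half turn about z gives the same grasp; the last joint's range is limited). The gripper opens to 92 mm and grips with 3 to 60 N. Pads are 19 mm wide; open, the fingers measure 130 mm over their backs; the gripper's body (75 mm by 190 mm) begins 47 mm behind the grasp point.
Start: joints at [79.423, 28.699, -24.465, 88.831, 12.651, 65.22, -12.049], TCP at [0.281, -0.586, 0.227] pointing down, gripper open.
Joint ranges: [-164.97, 164.97], [-17.58, 116.51], [-87.97, 89.64], [11.32, 138.91], [-80.73, 260.73], [10.89, 115.49], [-147.41, 147.41]. Speed limits (degrees/s): [147.25, 147.25, 180, 180, 180, 180, 180].

## Interface

Orientations are given as [roll, pitch, yaw] about the fixed x, y, z axes, in that order (R = Rz(yaw) Ry(pitch) Rx(roll)).
In Python, from bench import robot gives the robot as it stands. The module is installed in compiled form; this text tells all that it offers.
- The arm moves only by the tool jog_arm, never from a script. Its argument "plan" is text: rows parted by semicolons, each of 6 numbers parted by spaces: the shift along the tool's x, y, z in units of 0.25 m (1.0 is 0.25 m), then the turn, a rotation vector about the tool's x, y, z in units of 45 degrees (1.0 is 45 degrees). A call has 1 to 8 rows; each row shifts and turns the commanded pose from where the row before left it, along the tool's axes as they then stand; what a row does not reach is not made up. A row lasts 1/10 s, in which the tool goes at most 50 mm and 8.59 degrees, less where a joint would pass 70% of its speed; a pose out of reach is approached as far as the arm can. A call with a number of a shift or a turn outside -1 to 1 is refused whole. A call with a gripper value outside its range is refused whole. "claw" is the finger opening in mm, from 0 to 91.8, set as the call begins (left out, the last holds). The fingers move at their own pace and stop on an object; "squeeze" is the grip in N (left out, the last holds). Time passes only in rows, so rows that do not move let the fingers close. It gives the time, the measured TCP pose, the force, the opening and the grip force at its end, in the units of the state.
- robot.get_state(): the state, without advancing time (a new reading comes with each control period).
- robot.capture(name): name is "scene" or "side" or "wrist"; returns a dict with "img" (384x512x3 uint8, red, green, blue), "depth" (384x512 float32, m along the optical axis (not along the pixel's ray), 0 where there is no reading), "mtx" (3x3 intrinsics, pixels), "xyz" and "attitude" of the camera in the world. Camera axes: x right, y up, looking along -z (the intrinsics and any distortion apply to the point x, -y, -z); pixel columns grow to the right and rows downward; lengths in m; the calibration is good to about 2 mm. A picture is of the moment at which its call begins.
- robot.close_job(): hands the job in; it is judged then, once.
Trained networks look in a picture, given as the dict that the camera call returned (one of the last four; its "shot" number tells which), for a name from the list of things; names that differ only in an ending like _2 or _b are one class to them, and where a whole thing is asked for, a point or a joint stands for the part that bears it (a point fixed in the world has none). Each returns a list of dicts, best first, with "confidence" (0 to 1); they miss things now and then, are a little off and sometimes report something else, mostly with a low value. They report only what shows in the picture. A call takes as long as a camera call. They do not tell look-alikes from the thing itself.
- robot.spot_in(picture, target): "centre" ([x, y, z] in m, in world coordinates, good to about 4 mm: the middle of the surface that is visible of it).
- robot.spot_point(picture, target): "centre" ([x, y, z] in m, in world coordinates, good to about 4 mm: a listed point, or the origin of a listed thing).
The state is a dict: "clock": time; "joint_positions": joint angles; "joint_velocities": joint speeds; "tau": joint torques, N m; "eef_pos": TCP position; "ee_rot": TCP orientation; "force": force on the tool from outside, world axes, zero at the start; "wrist_torque": the same for the moment, N m; "opening": finger opening in m; "gripper_force": force on a finger pad.
Only numpy, scipy, OpenCV 4.12 (cv2) and the standard library are available. Lean on these libraries where they do the work, as an engineer would, in place of code of your own. Each camera call takes 0.05 s, during which the arm holds its last target. There are 200 camera calls.

## Working session

There is one attempt and no reset: what is moved stays moved. The work goes in short steps, Python scripts to look and compute and a tool call to move; the robot and the scene stay as the last step left them, time stands still between calls to the robot, and variables do not carry over. Pictures are saved under pics/ and viewed, at most 14 in all, crops included, and the job is handed in when it is done.

Besides the shell and the picture viewer there is one more tool, called after "Emit:" by a JSON object that holds its "api" and its "payload", one argument or row to a line. jog_arm: Moves the arm, as the interface text tells. Shifts and turns lie within -1 to 1; 1 stands for 0.25 m of shift or 45 degrees of turn. Its arguments: {"type":"object","properties":{"plan":{"type":"string"},"claw":{"type":"number"},"squeeze":{"type":"number"}},"required":["plan"]}

```bash
mkdir -p pics; cat > h.py <<'E'
from bench import robot
import numpy as np, cv2
from scipy.spatial.transform import Rotation as R
def save(p,n,crop=None,s=1):
    im=p["img"][:,:,::-1]
    if crop: a,b,c,d=crop; im=im[b:d,a:c]
    cv2.imwrite("pics/"+n,cv2.resize(im,None,fx=s,fy=s,interpolation=cv2.INTER_CUBIC))
def rot(p):
    a=np.array(p["attitude"],float)
    return R.from_euler("xyz",a,degrees=True).as_matrix() if a.size==3 else (a if a.shape==(3,3) else R.from_quat(a).as_matrix())
def cloud(p):
    d=p["depth"];K=np.array(p["mtx"]);v,u=np.mgrid[:d.shape[0],:d.shape[1]]
    c=np.stack([(u-K[0,2])/K[0,0]*d,-(v-K[1,2])/K[1,1]*d,-d],-1)
    return c@rot(p).T+np.array(p["xyz"])
def px(p,w):
    c=rot(p).T@(np.array(w)-np.array(p["xyz"]));K=np.array(p["mtx"])
    return np.round([K[0,0]*c[0]/-c[2]+K[0,2],K[1,1]*-c[1]/-c[2]+K[1,2]]).astype(int)
E
cat > a.py <<'E'
from h import *
np.set_printoptions(precision=4,suppress=True)
s=robot.get_state();print({k:s[k] for k in("clock","eef_pos","ee_rot","opening","force")})
for n in("scene","side"):
    p=robot.capture(n);save(p,n+"0.png",s=1.5);print(n,p["xyz"],p["attitude"],p.keys())
    np.save(n+"_c.npy",cloud(p))
    for t in"dome_punch_c flat_punch_c big_ring_c small_ring_c block_c long_tray dish square_tray jar tape".split():
        for r in robot.spot_point(p,t)[:4]: print(t,np.array(r["centre"]),px(p,r["centre"]),round(r["confidence"],2))
E
python3 a.py
```

```text
{'clock': 0.0, 'eef_pos': array([ 0.2811, -0.5853,  0.2257]), 'ee_rot': array([-179.8889,   -0.0025,   25.66  ]), 'opening': 0.09193918627513906, 'force': array([-0.2852,  0.4292,  0.5399])}
scene [1.4113 0.5595 0.8434] [ 54.3709  -0.7159 120.3998] dict_keys(['img', 'depth', 'mtx', 'xyz', 'attitude', 'shot'])
dome_punch_c [ 0.4268 -0.0085  0.0086] [265 195] 0.43
flat_punch_c [ 0.2303 -0.2853  0.0083] [231 150] 0.66
flat_punch_c [ 0.4316 -0.3609  0.0073] [185 168] 0.65
flat_punch_c [ 0.3031 -0.1699  0.0102] [245 166] 0.6
flat_punch_c [ 0.3225 -0.3751  0.0132] [199 153] 0.48
big_ring_c [ 0.3988 -0.1435  0.0036] [237 181] 0.63
small_ring_c [0.419  0.4904 0.0042] [410 247] 0.59
small_ring_c [0.4046 0.1243 0.0055] [302 205] 0.47
block_c [0.352  0.263  0.0106] [347 209] 0.47
dish [0.6114 0.287  0.0017] [321 262] 0.67
square_tray [0.6462 0.0269 0.0012] [238 237] 0.76
square_tray [ 0.4256 -0.0059  0.0091] [266 195] 0.21
jar [ 0.4071 -0.4954 -0.0007] [162 157] 0.61
tape [ 0.4171  0.4917 -0.0005] [410 248] 0.68
tape [ 0.3447 -0.2654  0.0107] [218 164] 0.58
tape [0.3533 0.2623 0.0115] [346 209]
[... 467 characters left out ...]
029 0.1237 0.0057] [206 184] 0.56
small_ring_c [ 0.408  -0.4973 -0.0031] [375 337] 0.43
block_c [0.3541 0.2612 0.0113] [168 166] 0.77
block_c [ 0.3479 -0.2676  0.0091] [280 277] 0.49
block_c [ 0.4105 -0.4992 -0.0022] [377 337] 0.41
block_c [ 0.4251 -0.0079  0.0105] [239 203] 0.18
long_tray [ 0.6164 -0.2526 -0.0006] [351 227] 0.66
dish [ 0.6081  0.2869 -0.0015] [229 139] 0.87
dish [ 0.3517 -0.27    0.0137] [282 275] 0.18
square_tray [ 0.6458  0.022  -0.0048] [289 173] 0.81
jar [ 0.4129 -0.4986 -0.0007] [378 336] 0.7
jar [0.6111 0.2888 0.0006] [229 138] 0.24
tape [ 0.4206  0.4921 -0.0006] [152 131] 0.78
tape [ 0.349  -0.2659  0.0125] [280 275] 0.37
tape [ 0.6087  0.2908 -0.0018] [229 139] 0.33
```

View pics/side0.png

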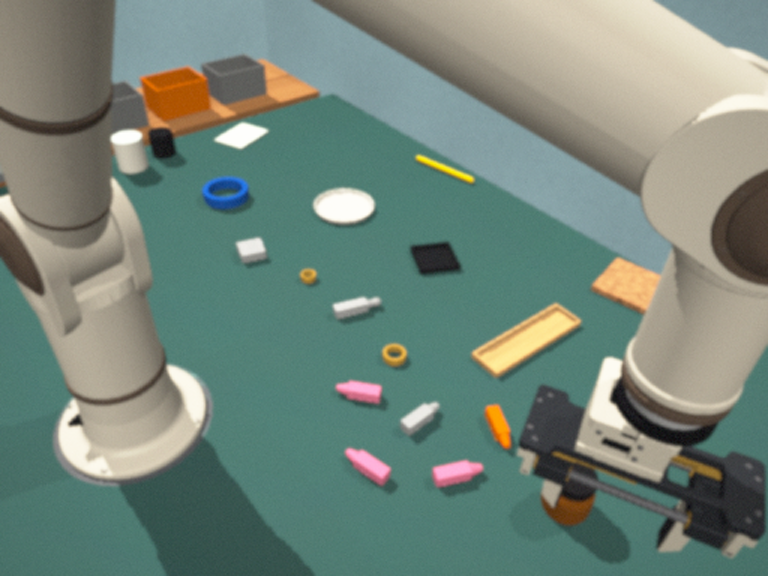

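```bash
cat > b.py <<'E'
from h import *
np.set_printoptions(precision=3,suppress=True)
p=robot.capture("side");save(p,"crop1.png",(210,225,370,345),5)
for n in("side","scene"):
    c=np.load(n+"_c.npy")
    im=robot.capture(n)["img"]
    for nm,x,y,r in [("dome",.427,-.008,.065),("f1",.3485,-.267,.05),("f2",.325,-.375,.05),("f3",.431,-.362,.05),("f4",.303,-.172,.05),("block",.353,.262,.05),("big",.4,-.142,.035),("small",.404,.124,.03)]:
        hi=.013 if nm not in("big","small") else .009
        m=(np.hypot(c[...,0]-x,c[...,1]-y)<r)&(c[...,2]>hi)&(c[...,2]<.03)
        q=c[m]
        if len(q)<8: print(n,nm,"few",len(q));continue
        rr=cv2.minAreaRect((q[:,:2]*1000).astype(np.float32))
        print(n,nm,len(q),"z",np.percentile(q[:,2],90),"rect",np.array(rr[0]),np.array(rr[1]),round(rr[2],1),"rgb",np.median(im[m],0))
    for nm,x,y,r in [("long",.616,-.2526,.13),("sq",.646,.024,.065),("dish",.61,.287,.08)]:
        m=(np.hypot(c[...,0]-x,c[...,1]-y)<r)&(c[...,2]>.008)&(c[...,2]<.02)
        rr=cv2.minAreaRect((c[m][:,:2]*1000).astype(np.float32));print(n,nm,m.sum(),np.array(rr[0]),np.array(rr[1]),round(rr[2],1))
E
python3 b.py
```

```text
side dome 160 z 0.02038163299923702 rect [421.191  -9.037] [24.843 85.393] 71.4 rgb [223.5 223.  218. ]
side f1 211 z 0.020685183300956256 rect [ 346.705 -270.186] [71.091 22.18 ] 4.6 rgb [225. 225. 221.]
side f2 268 z 0.020444308998234895 rect [ 322.832 -375.264] [23.591 69.934] 70.1 rgb [253.  169.5 204. ]
side f3 217 z 0.02038084802846221 rect [ 427.24  -357.531] [71.568 20.89 ] 63.0 rgb [253. 154.   0.]
side f4 200 z 0.020367352894469358 rect [ 301.671 -172.521] [22.967 67.863] 39.4 rgb [252. 170. 206.]
side block 180 z 0.020271730030547986 rect [352.409 259.711] [51.973 50.041] 75.3 rgb [233.  232.  227.5]
side big 85 z 0.014435585347146219 rect [ 399.279 -144.354] [39.079 35.978] 50.9 rgb [212. 168.  71.]
side small 43 z 0.013667695890638366 rect [400.497 120.581] [27.59  26.317] 55.1 rgb [194. 154.  67.]
side long 310 [ 614.926 -254.29 ] [ 61.415 221.16 ] 88.5
side sq 120 [643.934  19.547] [87.573 85.077] 63.7
side dish 110 [608.106 287.513] [136.689 134.92 ] 27.4
scene dome 112 z 0.02274976053093032 rect [423.673  -7.833] [25.165 90.638] 74.2 rgb [182. 185. 178.]
scene f1 66 
[... 171 characters left out ...]
gb [222. 123. 153.]
scene f3 55 z 0.022607677901862598 rect [ 429.663 -355.204] [72.287 21.249] 60.0 rgb [222. 111.   0.]
scene f4 74 z 0.0230640161762924 rect [ 302.954 -172.512] [30.433 66.527] 50.3 rgb [221.5 119.5 151. ]
scene block 175 z 0.023259947438957207 rect [354.195 261.252] [52.819 54.766] 72.2 rgb [178. 182. 175.]
scene big 45 z 0.015741083591353268 rect [ 402.997 -140.428] [37.567 36.802] 12.1 rgb [167. 124.  35.]
scene small 37 z 0.016464618155099232 rect [403.512 125.152] [31.705 23.73 ] 26.0 rgb [152. 116.  32.]
scene long 266 [ 615.746 -251.648] [ 64.261 224.714] 89.0
scene sq 186 [644.612  21.345] [89.551 85.083] 63.9
scene dish 272 [609.176 288.414] [136.011 134.04 ] 55.8
```

View pics/crop1.png

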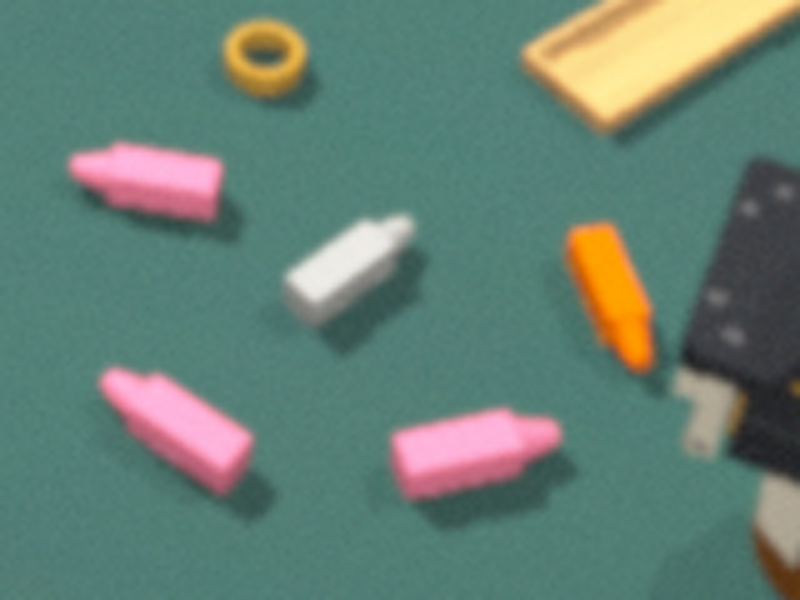

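```bash
cat > go.py <<'E'
# python3 go.py x y z yaw : turn and shift (tool axes after the turn) in move units
import sys; from h import *
t=np.array([float(a) for a in sys.argv[1:5]]); s=robot.get_state()
y0=s["ee_rot"][2]; d=-((t[3]-y0+90)%180-90)
psi=np.radians(y0-d); w=t[:3]-s["eef_pos"]
M=np.array([[np.cos(psi),np.sin(psi),0],[np.sin(psi),-np.cos(psi),0],[0,0,-1]])
print("turn z",round(d/45,3),"shift after turn",np.round(M@w/.25,3),"clock",s["clock"],"j7",round(s["joint_positions"][6],1),"rp",np.round(s["ee_rot"],2),"F",np.round(s["force"],1))
E
python3 go.py .344 -.268 .2 4.6
```

```text
turn z 0.468 shift after turn [ 0.351 -1.247  0.107] clock 1.25 j7 -12.0 rp [180.    -0.    25.66] F [-0.6  0.5  0.3]
```

Five lie about there. Three are pink, around crop (150,180), (175,430) and (475,455), and one is orange, at (610,295); all four are look-alikes. The steel-grey one at crop (350,270), side pixel (280,276), is flat_punch_c because it is short, tapered and steel. I'm going above it.

Emit:
{"api": "jog_arm", "payload": {
  "plan": "0 0 0 0 0 0.156; 0 0 0 0 0 0.156; 0 0 0 0 0 0.156; 0.05 -0.178 0.015 0 0 0; 0.05 -0.178 0.015 0 0 0; 0.05 -0.178 0.015 0 0 0; 0.05 -0.178 0.015 0 0 0; 0.05 -0.178 0.015 0 0 0",
  "claw": 45,
  "squeeze": 40
}}

```text
clock: 2.05
eef_pos: [0.3262, -0.3573, 0.208]
ee_rot: [180.0, -0.0, 4.6]
force: [1.2, 0.5, 0.7]
opening: 0.0449
gripper_force: 0.0
```

Emit:
{"api": "jog_arm", "payload": {
  "plan": "0.05 -0.178 0.015 0 0 0; 0.05 -0.179 0.015 0 0 0; 0 0 0 0 0 0; 0 0 0 0 0 0; 0 0 0 0 0 0"
}}

```text
clock: 2.55
eef_pos: [0.3437, -0.2695, 0.2008]
ee_rot: [179.9, -0.0, 4.5]
force: [0.1, -1.4, 0.3]
opening: 0.0453
gripper_force: 0.0
```

```bash
cat > w.py <<'E'
# python3 w.py pic x y r zlo zhi : wrist look, footprint of what stands there
import sys; from h import *
np.set_printoptions(precision=1,suppress=True)
x,y,r,lo,hi=map(float,sys.argv[2:7])
p=robot.capture("wrist"); c=cloud(p); s=robot.get_state()
if sys.argv[1]!="-": save(p,sys.argv[1],s=1.5)
m=(np.hypot(c[...,0]-x,c[...,1]-y)<r)&(c[...,2]>lo)&(c[...,2]<hi)&(p["depth"]>0)
q=c[m]; print("n",len(q),"px",px(p,[x,y,.01]))
if len(q)>5:
    b=cv2.minAreaRect((q[:,:2]*1000).astype(np.float32)); print("rect",np.array(b[0]),np.array(b[1]),b[2],"z90",np.percentile(q[:,2],90)*1000,"mean",q.mean(0)*1000)
print("tcp",s["eef_pos"]*1000,s["ee_rot"],"clock",s["clock"],"open",s["opening"])
E
python3 w.py w1.png .348 -.268 .055 .012 .03
```

```text
n 791 px [254 167]
rect [ 349.6 -269.1] [68.6 19.9] 2.18264102935791 z90 21.0529994266922 mean [ 348.2 -269.    19.4]
tcp [ 343.6 -269.7  200.7] [180.   -0.    4.5] clock 2.6 open 0.044749432316057706
```

Emit:
{"api": "jog_arm", "payload": {
  "plan": "0 0 0.18 0 0 0.033; 0 0 0.18 0 0 0; 0 0 0.18 0 0 0; 0 -0.003 0.14 0 0 0; 0 0 0.08 0 0 0; 0 0 0 0 0 0; 0 0 0 0 0 0"
}}

```text
clock: 3.3
eef_pos: [0.3436, -0.2681, 0.0104]
ee_rot: [-180.0, 0.0, 3.0]
force: [0.3, 0.2, 0.1]
opening: 0.0452
gripper_force: 0.0
```

Emit:
{"api": "jog_arm", "payload": {
  "plan": "0 0 0 0 0 0; 0 0 0 0 0 0; 0 0 0 0 0 0; 0 0 0 0 0 0; 0 0 0 0 0 0; 0 0 0 0 0 0",
  "claw": 0
}}

```text
clock: 3.9
eef_pos: [0.3442, -0.2681, 0.0113]
ee_rot: [179.9, -0.1, 3.1]
force: [-1.2, 0.5, 6.8]
opening: 0.0194
gripper_force: 40.0
```

Emit:
{"api": "jog_arm", "payload": {
  "plan": "0 0 -0.08 0 0 0; 0 0 -0.12 0 0 0; 0 0 -0.1 0 0 0; 0 0 0 0 0 0; 0 0 0 0 0 0"
}}

```text
clock: 4.4
eef_pos: [0.3435, -0.2677, 0.0856]
ee_rot: [179.9, -0.0, 3.1]
force: [-0.3, 0.0, -2.1]
opening: 0.0193
gripper_force: 40.0
```

```bash
python3 go.py .661 -.254 .086 -1.3
```

```text
turn z 0.097 shift after turn [ 1.268 -0.084 -0.002] clock 4.4 j7 -66.4 rp [ 1.7994e+02 -3.0000e-02  3.0900e+00] F [-0.3  0.  -2.1]
```

Emit:
{"api": "jog_arm", "payload": {
  "plan": "0 0 -0.19 0 0 0.097; 0.18 -0.012 -0.03 0 0 0; 0.18 -0.012 -0.03 0 0 0; 0.18 -0.012 -0.03 0 0 0; 0.18 -0.012 -0.03 0 0 0; 0.18 -0.012 -0.03 0 0 0; 0.18 -0.012 -0.03 0 0 0; 0.18 -0.012 -0.03 0 0 0"
}}

```text
clock: 5.2
eef_pos: [0.6595, -0.2529, 0.1826]
ee_rot: [-180.0, 0.2, -1.3]
force: [1.1, -0.1, -1.6]
opening: 0.0188
gripper_force: 40.0
```

Emit:
{"api": "jog_arm", "payload": {
  "plan": "0 0 0 0 0 0; 0 0 0 0 0 0; 0 0 0 0 0 0"
}}

```text
clock: 5.5
eef_pos: [0.657, -0.2533, 0.183]
ee_rot: [-180.0, 0.2, -1.3]
force: [-0.2, -1.1, -1.4]
opening: 0.0193
gripper_force: 40.0
```

```bash
python3 w.py w2.png .616 -.253 .125 .008 .018; python3 go.py .661 -.254 .017 -1.3
```

```text
n 956 px [255 204]
rect [ 657. -253.] [ 58. 137.] 88.82705688476562 z90 13.204073321175375 mean [ 672.9 -253.4   12.2]
tcp [ 657.  -253.8  183.7] [-180.     0.2   -1.3] clock 5.55 open 0.019410209840498332
turn z 0.0 shift after turn [0.016 0.    0.667] clock 5.55 j7 -85.0 rp [-180.     0.2   -1.3] F [ 0.  -0.2 -2.1]
```

View pics/w2.png

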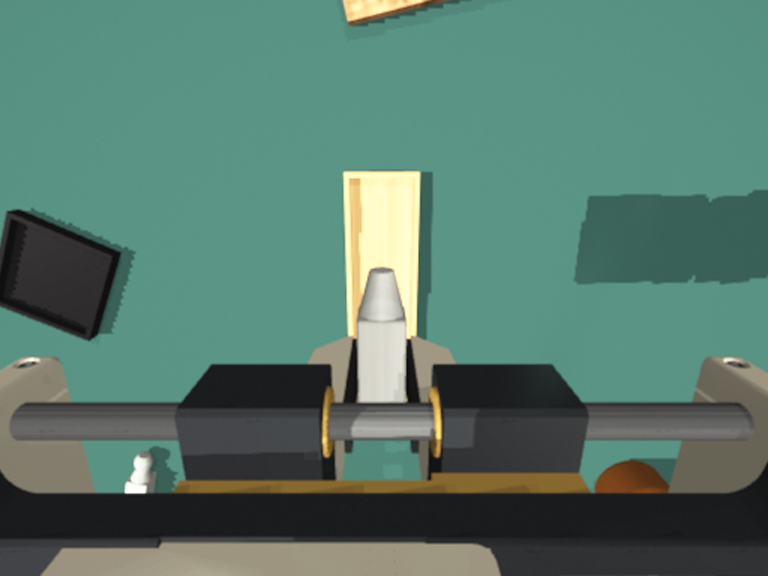

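The tray lies along x, centred near (0.616, -0.253), with the punch right above it. Lowering.

Emit:
{"api": "jog_arm", "payload": {
  "plan": "0.01 0 0.18 0 0 0; 0 0 0.18 0 0 0; 0 0 0.14 0 0 0; 0 0 0.1 0 0 0; 0 0 0.05 0 0 0; 0 0 0.02 0 0 0; 0 0 0 0 0 0; 0 0 0 0 0 0"
}}

```text
clock: 6.35
eef_pos: [0.6627, -0.2539, 0.0199]
ee_rot: [179.9, -0.2, -1.3]
force: [-0.1, -0.2, -1.2]
opening: 0.0193
gripper_force: 40.0
```

Emit:
{"api": "jog_arm", "payload": {
  "plan": "0 0 0.006 0 0 0; 0 0 0.006 0 0 0; 0 0 0.004 0 0 0; 0 0 0 0 0 0; 0 0 0 0 0 0"
}}

```text
clock: 6.85
eef_pos: [0.6622, -0.2535, 0.0155]
ee_rot: [180.0, -0.1, -1.3]
force: [-2.7, 0.1, 6.2]
opening: 0.0194
gripper_force: 40.0
```

Contact with the tray floor. I'll release, go up, and head toward the dome punch.

Emit:
{"api": "jog_arm", "payload": {
  "plan": "0 0 0 0 0 0; 0 0 0 0 0 0; 0 0 0 0 0 0; 0 0 -0.1 0 0 0; 0 0 -0.18 0 0 0; 0 0 -0.18 0 0 0; 0 0 -0.18 0 0 0; 0 0 0 0 0 0",
  "claw": 34
}}

```text
clock: 7.65
eef_pos: [0.6665, -0.2543, 0.1826]
ee_rot: [179.8, -0.7, -1.3]
force: [0.3, 0.1, 0.3]
opening: 0.0339
gripper_force: 0.0
```

```bash
python3 w.py - .667 -.2535 .05 .015 .03; python3 go.py .415 -.005 .17 -17
```

```text
n 889 px [254 175]
rect [ 667.  -252.9] [19.1 70.3] 88.84484100341797 z90 25.07688442140994 mean [ 666.3 -253.2   23.2]
tcp [ 664.5 -253.9  178.8] [179.8  -0.5  -1.3] clock 7.7 open 0.034068677020703035
turn z 0.35 shift after turn [-1.245 -0.661  0.035] clock 7.7 j7 -85.3 rp [179.85  -0.46  -1.26] F [-0.5  0.1 -0.7]
```

Emit:
{"api": "jog_arm", "payload": {
  "plan": "0 0 0 0 0 0.175; 0 0 0 0 0 0.175; -0.166 -0.088 0 0 0 0; -0.166 -0.088 0 0 0 0; -0.166 -0.088 0 0 0 0; -0.166 -0.088 0 0 0 0; -0.166 -0.088 0 0 0 0; -0.166 -0.088 0 0 0 0",
  "claw": 45
}}

```text
clock: 8.5
eef_pos: [0.4595, -0.0531, 0.1727]
ee_rot: [180.0, 0.1, -17.0]
force: [1.6, 1.5, -0.2]
opening: 0.0446
gripper_force: 0.0
```

Emit:
{"api": "jog_arm", "payload": {
  "plan": "-0.125 -0.066 0 0 0 0; -0.124 -0.067 0 0 0 0; 0 0 0 0 0 0; 0 0 0 0 0 0; 0 0 0 0 0 0"
}}

```text
clock: 9.0
eef_pos: [0.4127, -0.005, 0.1737]
ee_rot: [-180.0, 0.0, -17.1]
force: [-0.3, -0.2, -0.1]
opening: 0.0449
gripper_force: 0.0
```

```bash
python3 w.py - .427 -.008 .06 .012 .03;python3 go.py .419 -.006 .011 -16
```

```text
n 1179 px [254 163]
rect [425.7  -7.2] [19.6 88.5] 73.19617462158203 z90 21.04507748421961 mean [423.9  -6.9  19.2]
tcp [412.8  -5.  173.7] [-180.     0.   -17.1] clock 9.05 open 0.04522979149643456
turn z -0.024 shift after turn [ 0.025 -0.003  0.651] clock 9.05 j7 -116.2 rp [-1.7998e+02  1.0000e-02 -1.7090e+01] F [ 0.3 -1.   0. ]
```

Emit:
{"api": "jog_arm", "payload": {
  "plan": "0.017 0 0.18 0 0 0; 0 0 0.18 0 0 0; 0 0 0.15 0 0 0; 0 0 0.1 0 0 0; 0 0 0.04 0 0 0; 0 0 0 0 0 0; 0 0 0 0 0 0"
}}

```text
clock: 9.75
eef_pos: [0.4172, -0.0056, 0.012]
ee_rot: [-180.0, -0.1, -17.0]
force: [0.1, 0.7, -0.1]
opening: 0.0449
gripper_force: 0.0
```

Emit:
{"api": "jog_arm", "payload": {
  "plan": "0 0 0 0 0 0; 0 0 0 0 0 0; 0 0 0 0 0 0; 0 0 0 0 0 0; 0 0 0 0 0 0; 0 0 0 0 0 0",
  "claw": 0
}}

```text
clock: 10.35
eef_pos: [0.4169, -0.0057, 0.0121]
ee_rot: [180.0, -0.1, -17.0]
force: [-0.8, 0.3, 7.5]
opening: 0.0193
gripper_force: 40.0
```

Emit:
{"api": "jog_arm", "payload": {
  "plan": "0 0 -0.08 0 0 0; 0 0 -0.15 0 0 0; 0 0 -0.15 0 0 0; 0 0 0 0 0 0; 0 0 0 0 0 0"
}}

```text
clock: 10.85
eef_pos: [0.4167, -0.006, 0.107]
ee_rot: [180.0, -0.1, -17.0]
force: [-0.7, -0.6, -2.6]
opening: 0.0193
gripper_force: 40.0
```

```bash
python3 go.py .554 -.253 .09 -1.3
```

```text
turn z -0.35 shift after turn [0.572 0.975 0.068] clock 10.85 j7 -123.3 rp [ 1.7998e+02 -1.2000e-01 -1.7040e+01] F [-0.7 -0.6 -2.6]
```

Emit:
{"api": "jog_arm", "payload": {
  "plan": "0 0 0 0 0 -0.175; 0 0 0 0 0 -0.175; 0.095 0.162 0 0 0 0; 0.095 0.162 0 0 0 0; 0.095 0.162 0 0 0 0; 0.095 0.162 0 0 0 0; 0.095 0.162 0 0 0 0; 0.095 0.162 0 0 0 0"
}}

```text
clock: 11.65
eef_pos: [0.5524, -0.2528, 0.1037]
ee_rot: [-179.9, 0.2, -1.2]
force: [1.1, 0.5, -2.1]
opening: 0.0195
gripper_force: 40.0
```

Emit:
{"api": "jog_arm", "payload": {
  "plan": "0 0 0.1 0 0 0; 0 0 0.1 0 0 0; 0 0 0.05 0 0 0; 0 0 0 0 0 0; 0 0 0 0 0 0"
}}

```text
clock: 12.15
eef_pos: [0.5532, -0.2508, 0.0435]
ee_rot: [-180.0, 0.1, -1.2]
force: [-0.5, 0.3, -1.8]
opening: 0.019
gripper_force: 40.0
```

```bash
python3 go.py .554 -.253 .016 -1.3
```

```text
turn z 0.002 shift after turn [0.004 0.009 0.11 ] clock 12.15 j7 -87.8 rp [-1.7996e+02  7.0000e-02 -1.1900e+00] F [-0.5  0.3 -1.8]
```

Emit:
{"api": "jog_arm", "payload": {
  "plan": "0.004 0.009 0.06 0 0 0; 0 0 0.03 0 0 0; 0 0 0.01 0 0 0; 0 0 0.006 0 0 0; 0 0 0.004 0 0 0; 0 0 0 0 0 0; 0 0 0 0 0 0"
}}

```text
clock: 12.85
eef_pos: [0.5546, -0.2539, 0.0168]
ee_rot: [180.0, -0.0, -1.3]
force: [0.6, 0.3, -1.2]
opening: 0.0189
gripper_force: 40.0
```

Emit:
{"api": "jog_arm", "payload": {
  "plan": "0 0 0.005 0 0 0; 0 0 0 0 0 0; 0 0 0 0 0 0"
}}

```text
clock: 13.15
eef_pos: [0.5548, -0.254, 0.0162]
ee_rot: [180.0, -0.0, -1.2]
force: [-2.0, 0.7, 5.8]
opening: 0.0193
gripper_force: 40.0
```

Emit:
{"api": "jog_arm", "payload": {
  "plan": "0 0 0 0 0 0; 0 0 0 0 0 0; 0 0 0 0 0 0; 0 0 -0.1 0 0 0; 0 0 -0.18 0 0 0; 0 0 -0.18 0 0 0; 0 0 -0.18 0 0 0; 0 0 0 0 0 0",
  "claw": 34
}}

```text
clock: 13.95
eef_pos: [0.5591, -0.2551, 0.1824]
ee_rot: [179.7, -0.6, -1.2]
force: [0.8, 0.5, 0.3]
opening: 0.0339
gripper_force: 0.0
```

```bash
python3 w.py w3.png .563 -.2535 .055 .015 .03; python3 go.py .40 -.142 .17 0
```

```text
n 1148 px [253 172]
rect [ 563.7 -253.9] [19.6 88.7] 88.770751953125 z90 24.97092221045797 mean [ 561.9 -253.9   23.1]
tcp [ 557.1 -254.8  179.2] [179.8  -0.4  -1.3] clock 14.0 open 0.034097452850826174
turn z -0.028 shift after turn [-0.628 -0.451  0.037] clock 14.0 j7 -83.0 rp [179.8   -0.4   -1.25] F [-0.5  1.  -0.3]
```

View pics/w3.png

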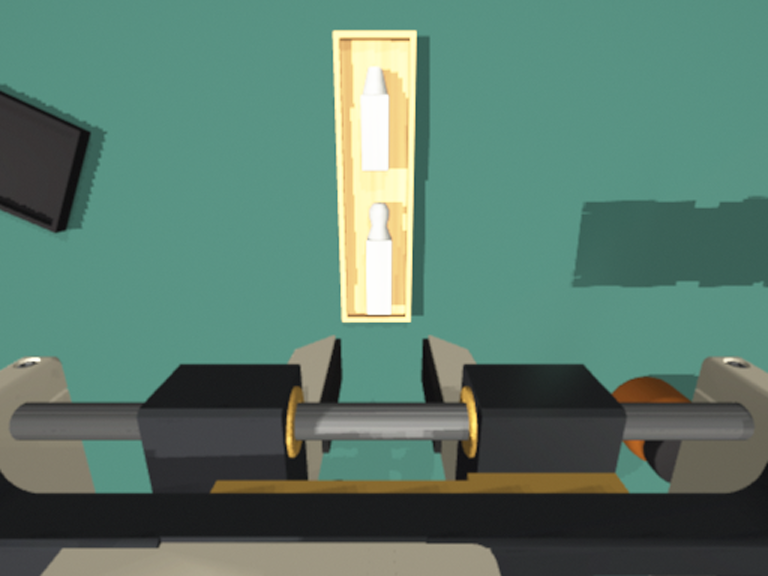

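Both punches lie flat inside the tray, around pixels (375,120) and (378,260), clear of the walls. Now the big ring.

Emit:
{"api": "jog_arm", "payload": {
  "plan": "-0.126 -0.09 0 0 0 0; -0.126 -0.09 0 0 0 0; -0.126 -0.09 0 0 0 0; -0.126 -0.09 0 0 0 0; -0.126 -0.09 0 0 0 0; 0 0 0 0 0 0; 0 0 0 0 0 0; 0 0 0 0 0 0",
  "claw": 60,
  "squeeze": 20
}}

```text
clock: 14.8
eef_pos: [0.4001, -0.1385, 0.1751]
ee_rot: [-180.0, -0.0, -1.3]
force: [-0.0, 0.2, -0.3]
opening: 0.0597
gripper_force: 0.0
```

```bash
python3 w.py - .40 -.142 .04 .009 .025;python3 go.py .401 -.142 .006 -1.3
```

```text
n 462 px [258 175]
rect [ 402.6 -141.3] [38.2 38.5] 88.30499267578125 z90 14.993197153557098 mean [ 402.8 -141.3   13.7]
tcp [ 400.2 -138.5  175.1] [-180.    -0.    -1.3] clock 14.85 open 0.06009469833845002
turn z 0.0 shift after turn [0.003 0.014 0.676] clock 14.85 j7 -83.4 rp [-1.7997e+02 -4.0000e-02 -1.2900e+00] F [ 0.5 -0.5 -0.3]
```

Emit:
{"api": "jog_arm", "payload": {
  "plan": "0.01 0.011 0.18 0 0 0; 0 0 0.18 0 0 0; 0 0 0.16 0 0 0; 0 0 0.12 0 0 0; 0 0 0.036 0 0 0; 0 0 0 0 0 0; 0 0 0 0 0 0"
}}

```text
clock: 15.55
eef_pos: [0.4031, -0.141, 0.007]
ee_rot: [180.0, -0.1, -1.3]
force: [0.6, -0.6, 0.1]
opening: 0.0598
gripper_force: 0.0
```

Emit:
{"api": "jog_arm", "payload": {
  "plan": "0 0 0 0 0 0; 0 0 0 0 0 0; 0 0 0 0 0 0; 0 0 0 0 0 0; 0 0 0 0 0 0; 0 0 0 0 0 0",
  "claw": 0
}}

```text
clock: 16.15
eef_pos: [0.4026, -0.1413, 0.0071]
ee_rot: [179.9, -0.1, -1.3]
force: [-0.5, -0.4, 8.1]
opening: 0.0389
gripper_force: 20.0
```

Emit:
{"api": "jog_arm", "payload": {
  "plan": "0 0 -0.08 0 0 0; 0 0 -0.15 0 0 0; 0 0 -0.15 0 0 0; 0 0 0 0 0 0; 0 0 0 0 0 0"
}}

```text
clock: 16.65
eef_pos: [0.4022, -0.1415, 0.102]
ee_rot: [179.9, -0.1, -1.3]
force: [-0.5, 0.5, -1.2]
opening: 0.0386
gripper_force: 20.0
```

```bash
python3 go.py .634 .287 .1 -1.3
```

```text
turn z 0.0 shift after turn [ 0.888 -1.734  0.008] clock 16.65 j7 -91.1 rp [ 1.799e+02 -1.100e-01 -1.290e+00] F [-0.5  0.5 -1.2]
```

Emit:
{"api": "jog_arm", "payload": {
  "plan": "0.081 -0.158 0 0 0 0; 0.081 -0.158 0 0 0 0; 0.081 -0.158 0 0 0 0; 0.081 -0.158 0 0 0 0; 0.081 -0.158 0 0 0 0; 0.081 -0.158 0 0 0 0; 0.081 -0.158 0 0 0 0; 0.081 -0.158 0 0 0 0"
}}

```text
clock: 17.45
eef_pos: [0.5699, 0.1728, 0.0989]
ee_rot: [179.9, 0.2, -1.2]
force: [0.9, -0.0, -0.7]
opening: 0.0386
gripper_force: 20.0
```

Emit:
{"api": "jog_arm", "payload": {
  "plan": "0.08 -0.157 0 0 0 0; 0.08 -0.157 0 0 0 0; 0.08 -0.157 0 0 0 0; 0 0 0 0 0 0; 0 0 0 0 0 0; 0 0 0 0 0 0"
}}

```text
clock: 18.05
eef_pos: [0.6321, 0.2862, 0.0991]
ee_rot: [179.8, 0.2, -1.3]
force: [0.8, -1.0, -0.6]
opening: 0.0388
gripper_force: 20.0
```

```bash
python3 w.py - .609 .287 .08 .008 .016;python3 go.py .634 .287 .0115 -1.3
```

```text
n 1556 px [254 218]
rect [615.2 289.6] [136.4 127.2] 88.90352630615234 z90 12.812004577468034 mean [639.7 290.2  11.3]
tcp [632.5 285.8  99.7] [179.9   0.1  -1.3] clock 18.1 open 0.038723703702252615
turn z -0.001 shift after turn [ 0.006 -0.005  0.353] clock 18.1 j7 -136.4 rp [ 1.7985e+02  1.1000e-01 -1.3300e+00] F [ 0.3  0.9 -0. ]
```

Emit:
{"api": "jog_arm", "payload": {
  "plan": "0.01 -0.012 0.15 0 0 0; 0 0 0.12 0 0 0; 0 0 0.05 0 0 0; 0 0 0.02 0 0 0; 0 0 0 0 0 0; 0 0 0 0 0 0"
}}

```text
clock: 18.7
eef_pos: [0.6369, 0.2913, 0.0179]
ee_rot: [-179.9, -0.1, -1.3]
force: [0.8, -0.4, -0.8]
opening: 0.0389
gripper_force: 20.0
```

```bash
python3 go.py .635 .289 .011 -1.3
```

```text
turn z 0.001 shift after turn [-0.007  0.01   0.028] clock 18.7 j7 -138.6 rp [-1.7993e+02 -1.3000e-01 -1.2800e+00] F [ 0.8 -0.4 -0.8]
```

Emit:
{"api": "jog_arm", "payload": {
  "plan": "-0.006 0.008 0.014 0 0 0; 0 0 0.008 0 0 0; 0 0 0.006 0 0 0; 0 0 0.002 0 0 0; 0 0 0 0 0 0; 0 0 0 0 0 0"
}}

```text
clock: 19.3
eef_pos: [0.6348, 0.2889, 0.0112]
ee_rot: [180.0, -0.1, -1.3]
force: [-4.0, -3.3, 12.6]
opening: 0.0383
gripper_force: 20.0
```

Emit:
{"api": "jog_arm", "payload": {
  "plan": "0 0 0 0 0 0; 0 0 0 0 0 0; 0 0 0 0 0 0; 0 0 -0.1 0 0 0; 0 0 -0.18 0 0 0; 0 0 -0.18 0 0 0; 0 0 -0.18 0 0 0; 0 0 0 0 0 0",
  "claw": 50
}}

```text
clock: 20.1
eef_pos: [0.6382, 0.292, 0.1768]
ee_rot: [-179.6, -0.6, -1.3]
force: [0.6, 1.0, 0.6]
opening: 0.0502
gripper_force: 0.0
```

```bash
python3 w.py - .635 .289 .035 .012 .025;python3 go.py .397 .124 .17 15
```

```text
n 472 px [258 178]
rect [634.5 289.3] [39.  38.1] 0.35164499282836914 z90 19.021914516723772 mean [634.9 289.3  17.6]
tcp [636.6 290.7 173.2] [-179.8   -0.4   -1.3] clock 20.15 open 0.049773642733399105
turn z -0.361 shift after turn [-1.098  0.396  0.013] clock 20.15 j7 -134.6 rp [-179.8    -0.4    -1.26] F [-0.2 -0.2 -0.2]
```

Big ring flat in the dish. Next, the small ring.

Emit:
{"api": "jog_arm", "payload": {
  "plan": "0 0 0 0 0 -0.18; 0 0 0 0 0 -0.18; -0.183 0.066 0 0 0 0; -0.183 0.066 0 0 0 0; -0.183 0.066 0 0 0 0; -0.183 0.066 0 0 0 0; -0.183 0.066 0 0 0 0; -0.175 0.066 0 0 0 0",
  "claw": 48
}}

```text
clock: 20.95
eef_pos: [0.3936, 0.1215, 0.1671]
ee_rot: [-180.0, 0.2, 14.9]
force: [0.4, -0.2, 0.5]
opening: 0.0482
gripper_force: 0.0
```

Emit:
{"api": "jog_arm", "payload": {
  "plan": "0 0 0 0 0 0; 0 0 0 0 0 0; 0 0 0 0 0 0; 0 0 0 0 0 0"
}}

```text
clock: 21.35
eef_pos: [0.3975, 0.1242, 0.1688]
ee_rot: [-179.9, -0.0, 15.0]
force: [0.9, 1.5, -0.3]
opening: 0.0481
gripper_force: 0.0
```

```bash
python3 w.py - .403 .124 .035 .009 .025;python3 go.py .403 .124 .007 15
```

```text
n 305 px [256 172]
rect [403.5 124.6] [28.6 29. ] 61.50307846069336 z90 14.884202220596276 mean [403.8 124.6  13.7]
tcp [397.4 124.2 168.7] [-179.9   -0.    15. ] clock 21.4 open 0.0479438821786887
turn z 0.0 shift after turn [0.022 0.007 0.647] clock 21.4 j7 -106.9 rp [-1.7991e+02 -3.0000e-02  1.5010e+01] F [ 0.4 -0.1  0.3]
```

Emit:
{"api": "jog_arm", "payload": {
  "plan": "0.024 0.005 0.18 0 0 0; 0 0 0.18 0 0 0; 0 0 0.15 0 0 0; 0 0 0.1 0 0 0; 0 0 0.037 0 0 0; 0 0 0 0 0 0; 0 0 0 0 0 0"
}}

```text
clock: 22.1
eef_pos: [0.4035, 0.1243, 0.0076]
ee_rot: [-180.0, -0.1, 15.0]
force: [0.4, 0.0, 0.1]
opening: 0.0478
gripper_force: 0.0
```

Emit:
{"api": "jog_arm", "payload": {
  "plan": "0 0 0 0 0 0; 0 0 0 0 0 0; 0 0 0 0 0 0; 0 0 0 0 0 0; 0 0 0 0 0 0; 0 0 0 0 0 0",
  "claw": 0
}}

```text
clock: 22.7
eef_pos: [0.4035, 0.1234, 0.0078]
ee_rot: [180.0, -0.1, 14.9]
force: [0.5, -1.4, 8.3]
opening: 0.0286
gripper_force: 20.0
```

Emit:
{"api": "jog_arm", "payload": {
  "plan": "0 0 -0.08 0 0 0; 0 0 -0.15 0 0 0; 0 0 -0.15 0 0 0; 0 0 0 0 0 0; 0 0 0 0 0 0"
}}

```text
clock: 23.2
eef_pos: [0.4034, 0.1229, 0.1027]
ee_rot: [179.9, -0.1, 14.9]
force: [0.3, -0.4, -0.8]
opening: 0.0282
gripper_force: 20.0
```

```bash
python3 go.py .587 .283 .1 15
```

```text
turn z -0.002 shift after turn [ 0.875 -0.429  0.011] clock 23.2 j7 -115.9 rp [ 1.7993e+02 -1.3000e-01  1.4890e+01] F [ 0.3 -0.4 -0.8]
```

Emit:
{"api": "jog_arm", "payload": {
  "plan": "0.146 -0.072 0 0 0 0; 0.146 -0.072 0 0 0 0; 0.146 -0.072 0 0 0 0; 0.146 -0.071 0 0 0 0; 0.146 -0.071 0 0 0 0; 0.145 -0.071 0.06 0 0 0; 0 0 0.12 0 0 0; 0 0 0.08 0 0 0"
}}

```text
clock: 24.0
eef_pos: [0.5844, 0.2833, 0.0327]
ee_rot: [179.9, 0.3, 15.0]
force: [0.5, 0.4, -1.9]
opening: 0.0282
gripper_force: 20.0
```

Emit:
{"api": "jog_arm", "payload": {
  "plan": "0 0 0 0 0 0; 0 0 0 0 0 0; 0 0 0 0 0 0"
}}

```text
clock: 24.3
eef_pos: [0.5867, 0.2833, 0.038]
ee_rot: [180.0, -0.1, 14.9]
force: [0.2, 0.4, 0.1]
opening: 0.0282
gripper_force: 20.0
```

```bash
python3 go.py .587 .283 .0118 15
```

```text
turn z -0.002 shift after turn [0.001 0.001 0.105] clock 24.3 j7 -127.4 rp [ 1.800e+02 -7.000e-02  1.493e+01] F [0.2 0.4 0.1]
```

Emit:
{"api": "jog_arm", "payload": {
  "plan": "0 0 0.06 0 0 0; 0 0 0.025 0 0 0; 0 0 0.012 0 0 0; 0 0 0.006 0 0 0; 0 0 0.004 0 0 0; 0 0 0 0 0 0; 0 0 0 0 0 0"
}}

```text
clock: 25.0
eef_pos: [0.5859, 0.2827, 0.0118]
ee_rot: [179.9, 0.1, 14.9]
force: [-5.3, -4.7, 13.4]
opening: 0.0286
gripper_force: 20.0
```

Emit:
{"api": "jog_arm", "payload": {
  "plan": "0 0 0 0 0 0; 0 0 0 0 0 0; 0 0 0 0 0 0; 0 0 -0.1 0 0 0; 0 0 -0.18 0 0 0; 0 0 -0.18 0 0 0; 0 0 -0.18 0 0 0; 0 0 0 0 0 0",
  "claw": 40
}}

```text
clock: 25.8
eef_pos: [0.59, 0.2866, 0.1776]
ee_rot: [-179.8, -0.7, 15.0]
force: [1.2, 0.5, -0.1]
opening: 0.0401
gripper_force: 0.0
```

```bash
python3 w.py w4.png .587 .283 .025 .012 .025;python3 w.py - .635 .289 .025 .012 .025; python3 go.py .35 .261 .17 -15;  python3 go.py .35 .261 .17 75
```

```text
n 298 px [257 179]
rect [586.1 282.8] [28.9 28.7] 17.04312515258789 z90 18.847158053963263 mean [586.5 282.9  17.4]
tcp [588.5 285.2 174.2] [-179.9   -0.4   14.9] clock 25.85 open 0.040202553016241045
n 521 px [262 137]
rect [634.5 289.1] [38.4 38.6] 59.77611541748047 z90 19.05766040482598 mean [634.7 289.1  17.8]
tcp [587.2 283.9 171.6] [-180.    -0.2   14.9] clock 25.9 open 0.040177652311740336
turn z 0.665 shift after turn [-0.893  0.334  0.006] clock 25.9 j7 -122.7 rp [-1.7999e+02 -1.7000e-01  1.4940e+01] F [-0.4  0.  -0.2]
turn z -1.335 shift after turn [-0.334 -0.893  0.006] clock 25.9 j7 -122.7 rp [-1.7999e+02 -1.7000e-01  1.4940e+01] F [-0.4  0.  -0.2]
```

View pics/w4.png

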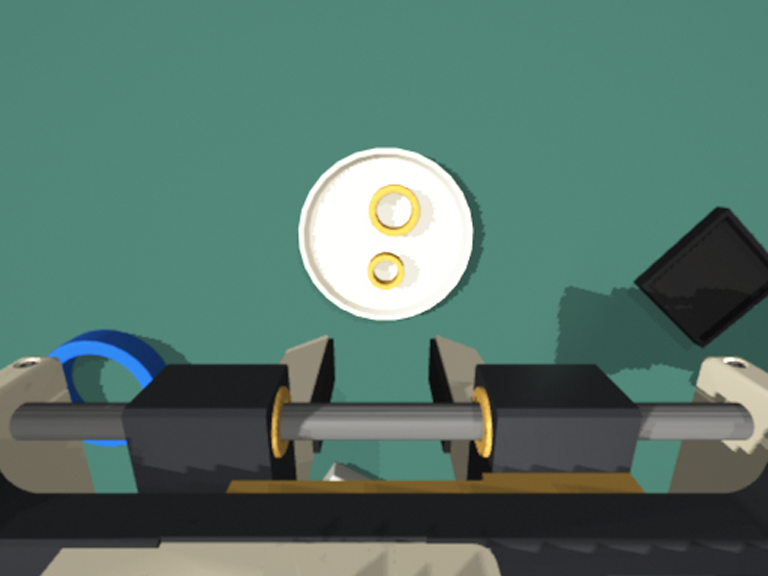

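Both rings lie flat in the dish, around pixels (395,210) and (386,271), clear of each other and of the rim. Now the block.

Emit:
{"api": "jog_arm", "payload": {
  "plan": "0 0 0 0 0 -0.19; 0 0 0 0 0 -0.19; 0 0 0 0 0 -0.19; 0 0 0 0 0 -0.19; 0 0 0 0 0 -0.19; 0 0 0 0 0 -0.19; 0 0 0 0 0 -0.19; 0 0 0 0 0 0",
  "claw": 75,
  "squeeze": 50
}}

```text
clock: 26.7
eef_pos: [0.5852, 0.2828, 0.1677]
ee_rot: [-179.8, 0.1, 74.9]
force: [0.9, 0.1, -0.1]
opening: 0.0746
gripper_force: 0.0
```

Emit:
{"api": "jog_arm", "payload": {
  "plan": "-0.067 -0.178 0 0 0 0; -0.067 -0.178 0 0 0 0; -0.067 -0.178 0 0 0 0; -0.067 -0.178 0 0 0 0; -0.067 -0.178 0 0 0 0; 0 0 0 0 0 0; 0 0 0 0 0 0; 0 0 0 0 0 0"
}}

```text
clock: 27.5
eef_pos: [0.3508, 0.261, 0.1702]
ee_rot: [180.0, -0.0, 74.6]
force: [-0.3, 0.5, -0.4]
opening: 0.0751
gripper_force: 0.0
```

```bash
python3 w.py - .353 .262 .045 .012 .03;python3 go.py .353 .261 .011 75
```

```text
n 1863 px [255 174]
rect [355.2 262.1] [50.7 49.8] 73.53154754638672 z90 21.086752126751005 mean [355.4 263.6  20. ]
tcp [350.9 261.3 170.3] [-180.    -0.1   74.6] clock 27.55 open 0.07494383588780686
turn z -0.009 shift after turn [0.001 0.008 0.637] clock 27.55 j7 -78.4 rp [-1.7999e+02 -7.0000e-02  7.4620e+01] F [0.8 0.6 0.2]
```

Emit:
{"api": "jog_arm", "payload": {
  "plan": "0.007 0.014 0.18 0 0 0.018; 0 0 0.18 0 0 0; 0 0 0.14 0 0 0; 0 0 0.1 0 0 0; 0 0 0.037 0 0 0; 0 0 0 0 0 0; 0 0 0 0 0 0"
}}

```text
clock: 28.25
eef_pos: [0.3542, 0.2626, 0.0116]
ee_rot: [180.0, -0.1, 74.0]
force: [0.1, 0.2, 1.2]
opening: 0.0754
gripper_force: 0.0
```

Emit:
{"api": "jog_arm", "payload": {
  "plan": "0 0 0 0 0 0; 0 0 0 0 0 0; 0 0 0 0 0 0; 0 0 0 0 0 0; 0 0 0 0 0 0; 0 0 0 0 0 0",
  "claw": 0
}}

```text
clock: 28.85
eef_pos: [0.354, 0.2618, 0.0115]
ee_rot: [179.9, -0.0, 74.0]
force: [-0.3, -0.7, 6.0]
opening: 0.0491
gripper_force: 50.0
```

Emit:
{"api": "jog_arm", "payload": {
  "plan": "0 0 -0.08 0 0 0; 0 0 -0.15 0 0 0; 0 0 -0.15 0 0 0; 0 0 0 0 0 0; 0 0 0 0 0 0"
}}

```text
clock: 29.35
eef_pos: [0.3539, 0.2611, 0.106]
ee_rot: [179.9, 0.0, 73.9]
force: [-0.1, -0.3, -4.0]
opening: 0.0493
gripper_force: 50.0
```

```bash
python3 go.py .5 .022 .16 64
```

```text
turn z 0.221 shift after turn [-0.603  0.944 -0.216] clock 29.35 j7 -86.0 rp [179.92   0.    73.93] F [-0.1 -0.3 -4. ]
```

```bash
python3 go.py .6 -.07 .16 64
```

```text
turn z 0.221 shift after turn [-0.759  1.465 -0.216] clock 29.35 j7 -86.0 rp [179.92   0.    73.93] F [-0.1 -0.3 -4. ]
```

Emit:
{"api": "jog_arm", "payload": {
  "plan": "0 0 -0.11 0 0 0.111; 0 0 -0.106 0 0 0.11; -0.084 0.163 0 0 0 0; -0.084 0.163 0 0 0 0; -0.084 0.163 0 0 0 0; -0.084 0.163 0 0 0 0; -0.084 0.163 0 0 0 0; -0.084 0.163 0 0 0 0"
}}

```text
clock: 30.15
eef_pos: [0.5174, 0.0391, 0.1577]
ee_rot: [-179.8, 0.1, 64.0]
force: [1.2, 1.4, -3.6]
opening: 0.0493
gripper_force: 50.0
```

Emit:
{"api": "jog_arm", "payload": {
  "plan": "-0.084 0.163 0 0 0 0; -0.084 0.163 0 0 0 0; -0.084 0.163 0 0 0 0; 0 0 0 0 0 0; 0 0 0 0 0 0; 0 0 0 0 0 0"
}}

```text
clock: 30.75
eef_pos: [0.5988, -0.0673, 0.158]
ee_rot: [-179.8, 0.0, 64.1]
force: [-0.9, 0.7, -3.7]
opening: 0.0489
gripper_force: 50.0
```

```bash
python3 w.py w5.png .645 .021 .068 .008 .018; python3 go.py .645 .021 .1 64
```

```text
n 1477 px [257  85]
rect [646.9  21.6] [84.4 84.3] 63.44420623779297 z90 13.242691513333504 mean [649.   25.1  12.1]
tcp [599.1 -67.  158.6] [-179.8    0.    64.2] clock 30.8 open 0.04892940382726637
turn z 0.004 shift after turn [0.397 0.011 0.234] clock 30.8 j7 -47.6 rp [-1.7985e+02  3.0000e-02  6.4190e+01] F [ 0.2 -0.2 -3.6]
```

View pics/w5.png

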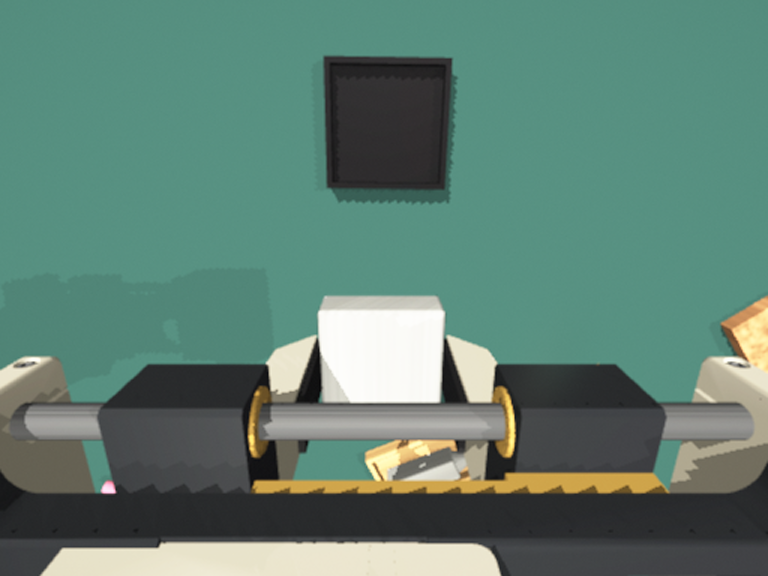

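The empty tray shows at (388,122), squared up with the held block at (380,345). Moving over it and lowering.

Emit:
{"api": "jog_arm", "payload": {
  "plan": "0.135 0.005 0 0 0 0.012; 0.135 0.006 0 0 0 0; 0.132 0.005 0 0 0 0; 0 0 0.13 0 0 0; 0 0 0.13 0 0 0; 0 0 0.12 0 0 0; 0 0 0.06 0 0 0; 0 0 0 0 0 0"
}}

```text
clock: 31.6
eef_pos: [0.6461, 0.0203, 0.0475]
ee_rot: [-179.8, 0.1, 63.6]
force: [-0.1, -0.2, -3.9]
opening: 0.0492
gripper_force: 50.0
```

Emit:
{"api": "jog_arm", "payload": {
  "plan": "0 0 0 0 0 0; 0 0 0 0 0 0; 0 0 0 0 0 0"
}}

```text
clock: 31.9
eef_pos: [0.6499, 0.0198, 0.0519]
ee_rot: [179.9, -0.1, 63.5]
force: [-0.2, -1.2, -4.3]
opening: 0.0492
gripper_force: 50.0
```

```bash
python3 go.py .6465 .0214 .0156 63.7
```

```text
turn z -0.005 shift after turn [-0.    -0.015  0.145] clock 31.9 j7 -59.8 rp [ 1.7985e+02 -8.0000e-02  6.3490e+01] F [-0.2 -1.2 -4.3]
```

Emit:
{"api": "jog_arm", "payload": {
  "plan": "0 -0.014 0.08 0 0 0; 0 0 0.03 0 0 0; 0 0 0.016 0 0 0; 0 0 0.01 0 0 0; 0 0 0.005 0 0 0; 0 0 0 0 0 0; 0 0 0 0 0 0; 0 0 0 0 0 0"
}}

```text
clock: 32.7
eef_pos: [0.6459, 0.0211, 0.0156]
ee_rot: [179.9, -0.0, 63.5]
force: [-2.9, -1.2, 5.9]
opening: 0.0491
gripper_force: 50.0
```

Emit:
{"api": "jog_arm", "payload": {
  "plan": "0 0 0 0 0 0; 0 0 0 0 0 0; 0 0 0 0 0 0; 0 0 -0.1 0 0 0; 0 0 -0.18 0 0 0; 0 0 -0.18 0 0 0; 0 0 -0.18 0 0 0; 0 0 0 0 0 0",
  "claw": 70
}}

```text
clock: 33.5
eef_pos: [0.65, 0.0229, 0.1821]
ee_rot: [179.4, -0.4, 63.5]
force: [1.2, -0.6, 0.6]
opening: 0.07
gripper_force: 0.0
```

```bash
python3 w.py - .6465 .0214 .04 .016 .03; cat > f.py <<'E'
from h import *
p=robot.capture("side");save(p,"end.png",s=1.5)
for t in("jar","tape"):print(t,[np.round(r["centre"],3) for r in robot.spot_point(p,t)[:1]])
E
python3 f.py
```

```text
n 1752 px [250 176]
rect [647.7  21.8] [49.7 49.6] 62.80927658081055 z90 25.126424695210748 mean [648.2  23.   24.1]
tcp [648.2  22.  178.7] [179.6  -0.2  63.5] clock 33.55 open 0.06997530068401597
jar [array([ 0.414, -0.497, -0.001])]
tape [array([0.417, 0.492, 0.   ])]
```

View pics/end.png

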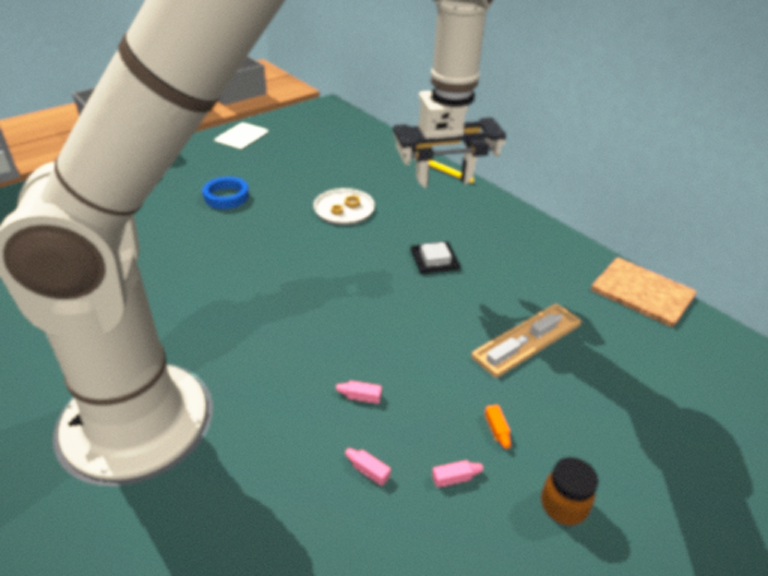

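The final view shows the punches in the long tray (525,340), the rings in the dish (345,205) and the block in the black tray (435,255). The jar, the tape and the look-alikes haven't been touched.

```bash
python3 -c "
from bench import robot
print(robot.close_job())"
```

```text
the job is handed in; nothing more can be done
None
```

The job is handed in at about 34 s: both punches, both rings and the block lie flat in their tray or dish, and the jar, the tape and the pink and orange look-alikes were left where they stood.

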